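# Hang the rinsed vial basket to drip over the drain tray

### The arm

A 7-joint arm with a two-finger parallel gripper is mounted at the origin on the work surface. World frame = base frame: x ahead of the robot, y to its left, z up, the work surface at z = 0. Lengths are in m, angles in rad, forces in N, time in s.
With the tool pointing down it reaches from about 0.35 to 0.9 m from the base axis. Payload 8.1 kg.
Tool frame: the origin (TCP) lies at the very end of the fingers, on their centre line; the grasp point (between the pads) lies 19 mm behind it; z points along the fingers, y is the line along which they close (so a half turn about z gives the same grasp; the last joint's range is limited). The gripper opens to 92 mm and grips with 3 to 60 N. Pads are 19 mm wide; open, the fingers measure 130 mm over their backs; the gripper's body (75 mm by 190 mm) begins 47 mm behind the grasp point.
Start: joints at [1.103, 0.434, 0.025, 1.573, -0.012, 1.134, -0.075], TCP at [0.223, -0.584, 0.227] pointing down, gripper open.
Joint ranges: [-2.62, 2.62], [-0.44, 2.09], [-1.27, 1.32], [0.08, 2.57], [-1.32, 4.46], [0.12, 2], [-2.74, 2.74]. Speed limits (rad/s): [2.22, 2.22, 3.01, 3.01, 3.14, 3.14, 3.14].

### API

Orientations are given as a rotation vector (axis times angle).
In Python, from cell import observe, get_image, sign_off, find_in, trace, place_of gives the robot as it stands. The module is installed in compiled form; this text tells all that it offers.
- The arm moves only by the shell command python3 -m handwheel 'ROWS' [OPENING] [FORCE]. ROWS is JSON, a list of rows, each a list of 6 numbers: the shift along the tool's x, y, z each as a share of 0.02 m, from -1 to 1, then the turn, a rotation vector about the tool's x, y, z each as a share of 4 degrees, from -1 to 1. A call has 1 to 8 rows; each row shifts and turns the commanded pose from where the row before left it, along the tool's axes as they then stand; what a row does not reach is not made up. A row lasts 1/12 s, in which the tool goes at most 41.7 mm and 7.16 degrees, less where a joint would pass 70% of its speed; a pose out of reach is approached as far as the arm can. A call with a number of a shift or a turn outside -1 to 1 is refused whole. A call with a gripper value outside its range is refused whole. OPENING is the opening, from 0 (shut) to 1 (fully open), set as the call begins (- or left out, the last holds). The fingers move at their own pace and stop on an object; FORCE is the grip in N (left out, the last holds). Time passes only in rows, so rows that do not move let the fingers close. It gives the time, the measured TCP pose, the force, the opening and the grip force at its end, in the units of the state.
- observe(): the state, without advancing time (a new reading comes with each control period).
- get_image(name): name is "side" or "top" or "wrist"; returns a dict with "image" (384x512x3 uint8, red, green, blue), "fx", "fy", "cx", "cy" (pixels), "position" and "orientation" of the camera in the world. Camera axes: x right, y down, z forward; pixel columns grow to the right and rows downward; lengths in m; the calibration is good to about 2 mm. A picture is of the moment at which its call begins. There is no depth.
- sign_off(): hands the job in; it is judged then, once.
Trained networks look in the newest picture that a camera, given by its name, has taken for a name from the list of things; names that differ only in an ending like _2 or _b are one class to them, and where a whole thing is asked for, a point or a joint stands for the part that bears it (a point fixed in the world has none). Each returns a list of dicts, best first, with "score" (0 to 1); they miss things now and then, are a little off and sometimes report something else, mostly with a low value. They report only what shows in the picture. A call takes as long as a camera call.
- find_in(label, camera): "rect" ([centre column, centre row, width, height] as shares, 0 to 1, of the picture: columns of its width, rows of its height, round what is visible of it).
- trace(label, camera): "region" (384x512 bool, what is visible of it) and "rect" ([centre column, centre row, width, height] as shares, 0 to 1, of the picture: columns of its width, rows of its height, round what is visible of it).
- place_of(label, camera): "point" ([column, row] as shares, 0 to 1, of the picture: columns of its width, rows of its height: a listed point, or the origin of a listed thing).
The state is a dict: "clock": time; "joints": joint angles; "dq": joint speeds; "joint_efforts": joint torques, N m; "position": TCP position; "ee_rot": TCP orientation; "force": force on the tool from outside, world axes, zero at the start; "ft_torque": the same for the moment, N m; "width": opening from 0.0 (shut) to 1.0 (fully open); "gripper_force": force on a finger pad.
Only numpy, scipy, OpenCV 4.12 (cv2) and the standard library are available. Lean on these libraries where they do the work, as an engineer would, in place of code of your own. Each camera call takes 0.05 s, during which the arm holds its last target. There are 200 camera calls.

### The job

First set the drip tray's drain cock half open, its lever turned 45 degrees from closed. Then lift the wire vial basket by its bail and hang it by the bail on both prongs of the twin hook above the tray: lower it gently, without forcing, until the hook carries it, and only then let go, so that it hangs level and still. Leave the bottle, the measuring cylinder and the slide box standing where they are.

Things in the scene. Friction and masses are not known exactly. Their poses are not given: they have to be found in the camera images.
- stand: Fixed steel drip station. Origin: centre of the tray's underside, on the bench; z up, -x is its front, roughly towards the robot. Tray 180 (x) x 220 (y) mm, rim 30 high. Pillar of 16 mm diameter, 272 high, at x=+85, y=0; a clamped collar on it carries the twin hook (see point under_hook). Brass drain cock at x=0, y=+165; its outlet pipe, 18 mm thick, centre 15 high, runs on to y=+236.
- under_hook (a point): Point on the tray floor straight below the middle of the hook's seat; axes as the stand's. Two prongs, 8 mm round, at y=+-38 mm, run level from a cross bar at x=+74 to x=+17, dip 8 mm to the seat at x=0 and turn up to tips at x=-21, 28 above the seat. The prong's centre at the seat is 190 to 240 mm above the bench; this height is NOT reported: find it by touch or camera.
- cock (a joint): Angle of the drain cock's lever, rad. 0 = closed, the lever points along the stand's -x; it grows as the lever swings clockwise seen from above towards the stand's +y; pi/2 = fully open, lever along the outlet pipe. It is stiff and stays where it is left. Upright axis at x=0, y=+165 mm of the stand.
- lever_grip (a point): Point on the cock's lever to grip: on the lever's mid-line 58 mm from the axis and 58 mm above the bench. The lever is a dark steel bar 11 mm wide and 13 mm high that ends 75 mm from the axis. The point's -x axis points along the lever away from the axis, z up.
- basket: Loose empty steel wire basket, 90 (x) x 136 (y) mm, rim 58 high, 0.25 to 0.5 kg. Origin: centre of its underside, z up. Fixed bail of 10 mm round bar: uprights at y=+-68 mm, straight top bar along y, centre 130 mm above the underside. To hang, the top bar lies across both prongs, parallel to the stand's y (either way round). Gripped at its middle, the fingers fit between the prongs.
- bail_mid (a point): Middle of the bail's top bar, on the bar's centre line, 130 mm above the basket's underside; the bar runs along the point's y axis. The clear opening between the bar and the basket's rim is 67 mm high: the prongs go in there level, from their tips.
- serum_bottle: Bystander: glass bottle with metal cap, 52 mm diameter, 110 mm high; origin at the centre of its underside.
- cylinder: Bystander: empty glass measuring cylinder, 38 mm diameter, 160 mm high, foot 66 mm; origin at the centre of its underside.
- slide_box: Bystander: flat white slide box 80 (x) x 100 (y) x 26 mm; origin at the centre of its underside.

How it is judged:
By the outcome, as a careful person would: the job done as asked, in the order asked, and still so for the second after the job is handed in, with the robot touching nothing.
It also fails if it takes over 67 s, if anything falls off the work surface, if the arm or the gripper's body presses on something with over 40 N, if the wrist force passes 120 N, or if a joint passes its speed limit or range.

## Working session

There is one attempt and no reset: what is moved stays moved. The work goes in short steps, Python scripts to look and compute and a shell command to move; the robot and the scene stay as the last step left them, time stands still between calls to the robot, and variables do not carry over. Pictures are saved under pics/ and viewed, at most 13 in all, crops included, and the job is handed in when it is done.

```bash
mkdir -p pics; cat > h.py <<'E'
import numpy as np, cv2
from scipy.spatial.transform import Rotation as R
from cell import observe, get_image, sign_off, find_in, trace, place_of
def rot(o):
    o=np.array(o,float)
    if o.shape==(3,3): return o
    return R.from_rotvec(o).as_matrix() if o.size==3 else R.from_quat(o).as_matrix()
def ray(im,px):
    d=np.array([(px[0]-im["cx"])/im["fx"],(px[1]-im["cy"])/im["fy"],1.0]); d=rot(im["orientation"])@d
    return np.array(im["position"],float),d/np.linalg.norm(d)
def proj(im,p):
    q=rot(im["orientation"]).T@(np.array(p)-np.array(im["position"])); return np.array([im["cx"]+im["fx"]*q[0]/q[2],im["cy"]+im["fy"]*q[1]/q[2]])
def tri(rays):
    A=np.zeros((3,3));b=np.zeros(3)
    for o,d in rays:
        M=np.eye(3)-np.outer(d,d);A+=M;b+=M@o
    p=np.linalg.solve(A,b); return p,[np.linalg.norm((np.eye(3)-np.outer(d,d))@(p-o)) for o,d in rays]
def onz(r,z): o,d=r; return o+d*(z-o[2])/d[2]
def save(im,n): cv2.imwrite("pics/"+n+".png",cv2.cvtColor(im["image"],cv2.COLOR_RGB2BGR))
def pt(l,c):
    r=place_of(l,c); return [(np.array(x["point"])*[512,384],round(x["score"],2)) for x in r]
E
python3 - <<'E'
from h import *
np.set_printoptions(precision=4,suppress=True)
s=observe();print({k:np.round(v,3) for k,v in s.items()})
I={}
for c in ("top","side","wrist"):
    I[c]=get_image(c); save(I[c],c+"0"); i=I[c]; print(c,i["fx"],i["cx"],i["cy"],np.array(i["position"]),i["orientation"])
for l in ["stand","under_hook","cock","lever_grip","basket","bail_mid","serum_bottle","cylinder","slide_box"]:
    P={c:pt(l,c)[:2] for c in I}
    print(l,{c:[(np.round(a,1).tolist(),b) for a,b in v] for c,v in P.items()})
    if P["top"] and P["side"]:
        print("   ",*tri([ray(I[c],P[c][0][0]) for c in ("top","side")]), "top z0",onz(ray(I["top"],P["top"][0][0]),0))
E
```

```text
{'clock': np.float64(0.0), 'joints': array([ 1.103,  0.435,  0.025,  1.574, -0.012,  1.134, -0.075]), 'dq': array([ 0.001, -0.001,  0.   ,  0.   ,  0.001, -0.001,  0.   ]), 'joint_efforts': array([  0.002, -66.785,   0.986, -31.445,  -0.061,   0.043,   0.   ]), 'position': array([ 0.223, -0.583,  0.226]), 'ee_rot': array([-3.088, -0.57 ,  0.001]), 'force': array([-0.227, -0.242, -0.143]), 'ft_torque': array([-0.025,  0.027,  0.031]), 'gripper_force': np.float64(0.0), 'width': np.float64(1.002)}
top 396.9122423246629 256.34402246196214 191.22943419545763 [ 0.3762 -0.0183  1.035 ] [-2.1922  2.0288 -0.2033]
side 407.8791955707546 263.4764598209868 189.90043985538813 [0.1415 0.8388 0.7279] [-0.5738  2.5391 -1.3556]
wrist 274.5710776985851 254.7466762981177 191.5228131642622 [ 0.298  -0.555   0.3842] [ 2.3778 -1.6337 -0.2493]
stand {'top': [([230.7, 173.6], 0.59)], 'side': [], 'wrist': []}
under_hook {'top': [([228.5, 179.4], 0.73)], 'side': [([230.3, 228.9], 0.63)], 'wrist': []}
    [ 0.6099  0.0747 -0.0003] [np.float64(0.0026660698197205485), np.float64(0.0026660698197207198)] top z0 [0.6124 0.0757 0.    ]Traceback (most recent call last):
  File "<stdin>", line 8, in <module>
  File "h.py", line 21, in pt
    r=place_of(l,c); return [(np.array(x["point"])*[512,384],round(x["score"],2)) for x in r]
ValueError: it knows: bail_mid, basket, cylinder, lever_grip, serum_bottle, slide_box, stand, under_hook
```

```bash
python3 - <<'E'
from h import *
np.set_printoptions(precision=4,suppress=True)
I={}
for c in ("top","side"):
    I[c]=get_image(c)
cv2.imwrite("pics/both.png",cv2.cvtColor(np.vstack([I["top"]["image"][:, :],I["side"]["image"]])[:,:],cv2.COLOR_RGB2BGR)) if 0 else None
for l in ["stand","under_hook","lever_grip","basket","bail_mid","serum_bottle","cylinder","slide_box"]:
    P={c:pt(l,c)[:2] for c in I}
    print(l,{c:[(np.round(a,1).tolist(),b) for a,b in v] for c,v in P.items()})
    if P["top"] and P["side"]:
        print("   ",*tri([ray(I[c],P[c][0][0]) for c in ("top","side")]), "top z0",onz(ray(I["top"],P["top"][0][0]),0))
E
```

```text
stand {'top': [([231.7, 173.1], 0.86), ([324.0, 149.1], 0.31)], 'side': [([228.2, 231.6], 0.7)]}
    [ 0.6275  0.0677 -0.0198] [np.float64(0.007915453267704537), np.float64(0.007915453267704566)] top z0 [0.6304 0.0687 0.    ]
under_hook {'top': [([233.2, 180.4], 0.65)], 'side': [([228.7, 228.0], 0.88)]}
    [ 0.6152  0.0645 -0.0082] [np.float64(0.0027690165388201318), np.float64(0.002769016538820147)] top z0 [0.6107 0.0628 0.    ]
lever_grip {'top': [([155.0, 188.7], 0.7)], 'side': [([210.8, 259.5], 0.7)]}
    [0.5595 0.2524 0.0556] [np.float64(0.002102510698655977), np.float64(0.002102510698655938)] top z0 [0.572  0.2687 0.    ]
basket {'top': [([380.4, 235.5], 0.65), ([155.5, 186.4], 0.18)], 'side': [([318.7, 168.7], 0.71), ([258.2, 160.8], 0.22)]}
    [ 0.4897 -0.3301  0.0089] [np.float64(0.0031353796264118965), np.float64(0.0031353796264119763)] top z0 [ 0.4937 -0.332   0.    ]
bail_mid {'top': [([396.5, 225.4], 0.85)], 'side': [([317.9, 135.0], 0.97)]}
    [ 0.5014 -0.3278  0.1352] [np.float64(0.0027642122247503865), np.float64(0.0027642122247504724)] top z0 [ 0.5233 -0.3735  0.    ]
serum_bottle {'top': [([374.3, 157.5], 0.86), ([325.3, 150.9], 0.69)], 'side': [([259.2, 159.1], 0.76)]}
    [ 0.7033 -0.311   0.0036] [np.float64(0.0010180685719653646), np.float64(0.0010180685719652454)] top z0 [ 0.7035 -0.3124  0.    ]
cylinder {'top': [([325.1, 148.8], 0.98), ([396.3, 225.1], 0.31)], 'side': [([237.9, 176.9], 0.82)]}
    [ 0.719  -0.1785 -0.0013] [np.float64(0.0007731860718504402), np.float64(0.0007731860718503433)] top z0 [ 0.7178 -0.1785  0.    ]
slide_box {'top': [([325.6, 150.3], 0.65), ([395.8, 225.1], 0.31)], 'side': [([261.2, 162.4], 0.62), ([311.4, 227.1], 0.6)]}
    [ 0.6592 -0.1738  0.082 ] [np.float64(0.027497861438723844), np.float64(0.027497861438723778)] top z0 [ 0.7137 -0.18    0.    ]
```

View pics/top0.png

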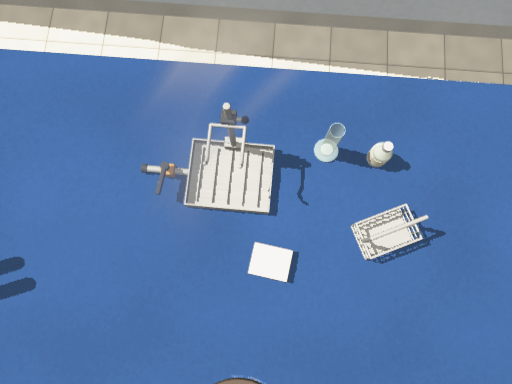

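View pics/side0.png

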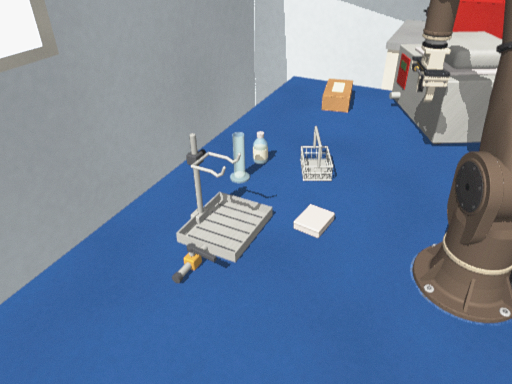

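The top view shows the tray centred at (231,175), the lever from (170,170) to (160,192), the basket at (388,232) and the slide box at (271,262). The side view shows the twin hook at about (220,165), the cock at (192,262) and the basket at (317,165).

```bash
python3 - <<'E'
from h import *
t=cv2.imread("pics/top0.png");s=cv2.imread("pics/side0.png")
A=cv2.resize(t[95:220,135:285],None,fx=3.2,fy=3.2,interpolation=cv2.INTER_CUBIC)
B=cv2.resize(t[195:270,345:435],None,fx=3.2,fy=3.2,interpolation=cv2.INTER_CUBIC)
C=cv2.resize(s[125:285,165:280],None,fx=3.5,fy=3.5,interpolation=cv2.INTER_CUBIC)
o=np.zeros((600,800,3),np.uint8);o[:400,:480]=A[:400];o[:240,490:778]=B
cv2.imwrite("pics/z1.png",o);cv2.imwrite("pics/z2.png",C)
E
```

```text
(no output)
```

View pics/z1.png

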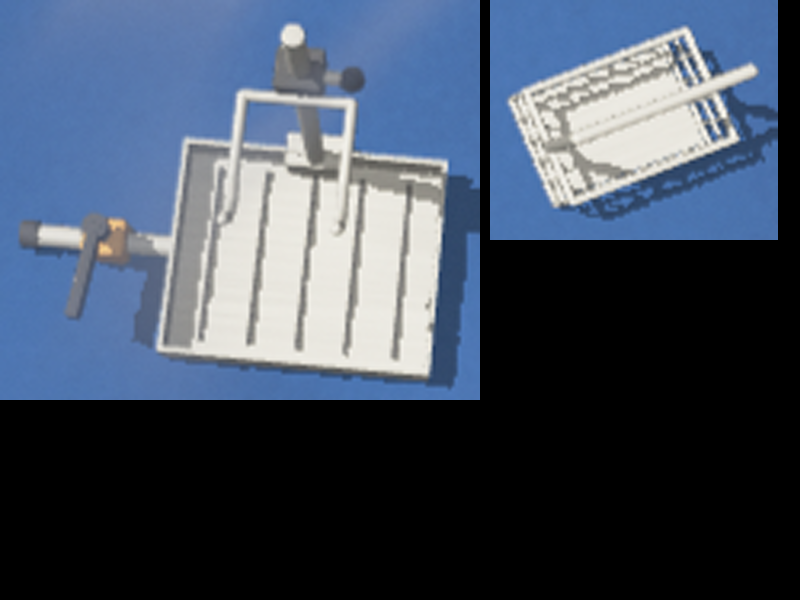

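View pics/z2.png

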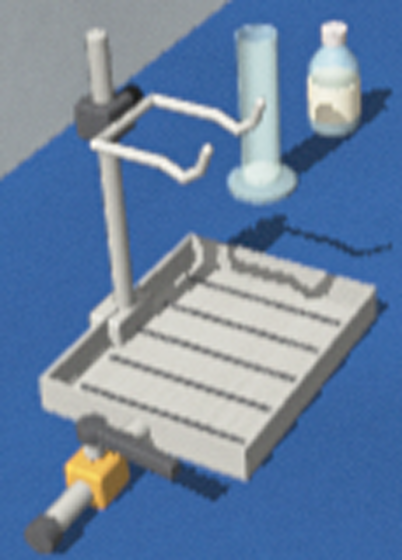

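Zoomed top view: rim corners, crossbar corners, prong tips, lever end and bail ends can all be read. The side view gives the same hook features plus the seats. I'll fit stand yaw, hook offset and seat height from these.

```bash
cat > fit.py <<'E'
from h import *
from scipy.optimize import least_squares
np.set_printoptions(precision=4,suppress=True)
T=get_image("top");S=get_image("side")
tp=lambda a:np.array(a)/3.2+[135,95]; sp=lambda a:np.array(a)/3.5+[165,125]
def W(p,q): x,y,a=p[:3];c,s=np.cos(a),np.sin(a);return np.array([x+c*q[0]-s*q[1],y+s*q[0]+c*q[1],q[2]])
def obs(p):
    hx,z=p[3],p[4]
    return [(T,tp(a),W(p,b)) for a,b in [((187,139),(.09,.11,.03)),((447,161),(.09,-.11,.03)),((158,351),(-.09,.11,.03)),((292,35),(.085,0,.272)),
     ((225,219),(hx-.021,.038,z+.028)),((338,230),(hx-.021,-.038,z+.028)),((242,95),(hx+.074,.038,z+.008)),((352,100),(hx+.074,-.038,z+.008))]]+\
    [(S,sp(a),W(p,b)) for a,b in [((195,236),(.09,-.11,.03)),((42,380),(.09,.11,.03)),((375,290),(-.09,-.11,.03)),((97,33),(.085,0,.272)),
     ((262,103),(hx-.021,-.038,z+.028)),((208,150),(hx-.021,.038,z+.028)),((152,98),(hx+.074,-.038,z+.008)),((97,145),(hx+.074,.038,z+.008)),((240,128),(hx,-.038,z)),((185,178),(hx,.038,z))]]
f=lambda p:np.concatenate([proj(i,w)-u for i,u,w in obs(p)])
r=least_squares(f,[.63,.07,-.1,-.01,.21],loss="soft_l1");p=r.x
E
python3 - <<'E'
from fit import *
print(p,np.degrees(p[2]));print(f(p).reshape(-1,2).round(1).tolist())
print("hook",W(p,(p[3],0,p[4])))
ax=W(p,(0,.165,.06));print("cock axis",ax,"grip0",W(p,(-.058,.165,.058)))
e=onz(ray(T,tp((73,313))),.064);a=onz(ray(T,tp((97,225))),.065);print("lever end",e,"axis",a,"lever angle from -x stand deg",np.degrees(np.arctan2(*(e-ax)[1::-1])-(p[2]-np.pi)))
z=.13;b1=onz(ray(T,(428.4,216.9)),z);b2=onz(ray(T,(363.75,240.9)),z);print("bail",b1,b2,np.linalg.norm(b1-b2),(b1+b2)/2,np.degrees(np.arctan2(*(b2-b1)[1::-1])))
for l in ["lever_grip","bail_mid"]:
  u=[ray(I,pt(l,c)[0][0]) for I,c in ((T,"top"),(S,"side"))]; print(l,*tri(u))
s=observe();M=rot(s["ee_rot"]);print(M)
I=get_image("wrist");C=rot(I["orientation"]);print("cam in tool",M.T@(I["position"]-np.array(s["position"])),M.T@C)
E
```

```text
[ 0.6185  0.0704 -0.0097 -0.0051  0.1928] -0.5546201722900214
[[-1.3, -0.1], [0.0, -0.1], [-0.6, 0.3], [0.0, 0.3], [-0.4, 0.0], [-0.1, -0.4], [0.3, 0.0], [-0.0, 1.3], [-1.1, -1.7], [-0.2, -1.4], [0.8, -1.9], [0.4, -0.8], [-0.2, -0.2], [0.1, -0.0], [0.3, 0.2], [-0.1, -0.3], [-0.6, 0.3], [-0.0, -0.2]]
hook [0.6134 0.0705 0.1928]
cock axis [0.6201 0.2354 0.06  ] grip0 [0.5621 0.236  0.058 ]
lever end [0.55   0.2426 0.064 ] axis [0.6217 0.2324 0.065 ] lever angle from -x stand deg 354.74017299781747
bail [ 0.5301 -0.4018  0.13  ] [ 0.4638 -0.2551  0.13  ] 0.16095490310019553 [ 0.497  -0.3284  0.13  ] 114.34956608971885
lever_grip [0.5679 0.2504 0.0558] [np.float64(0.006567534719155939), np.float64(0.0065675347191559786)]
bail_mid [ 0.5018 -0.3294  0.1382] [np.float64(0.0013153245890851748), np.float64(0.0013153245890850818)]
[[ 0.9342  0.3567  0.    ]
 [ 0.3567 -0.9342 -0.0001]
 [ 0.      0.0001 -1.    ]]
cam in tool [ 0.0804  0.     -0.1581] [[ 0.0018 -0.9554 -0.2954]
 [ 1.      0.0019 -0.    ]
 [ 0.0006 -0.2954  0.9554]]
```

```bash
H="python3 -m handwheel"
$H '[[0,0,-1,0,0,1],[0,0,-1,0,0,1],[0,0,-1,0,0,1],[0,0,0,0,0,1],[0,0,0,0,0,1],[0,0,0,0,0,0.22],[0,-1,0,0,0,0],[0,-1,0,0,0,0]]' 0.5 20
$H '[[0.5,-1,0,0,0,0],[0.5,-1,0,0,0,0],[0.5,-1,0,0,0,0],[0.5,-1,0,0,0,0],[0.5,-1,0,0,0,0],[0.5,-1,0,0,0,0],[0.5,-1,0,0,0,0],[0.5,-1,0,0,0,0]]'
python3 - <<'E'
from h import *
np.set_printoptions(precision=4,suppress=True)
I=get_image("wrist");save(I,"w_b");np.save("wb.npy",I,allow_pickle=True);print(pt("bail_mid","wrist"),observe()["position"])
E
$H '[[0.5,-1,0,0,0,0],[0.5,-1,0,0,0,0],[0.5,-1,0,0,0,0],[0.5,-1,0,0,0,0],[0.5,-1,0,0,0,0],[0.5,-1,0,0,0,0],[0.5,-1,0,0,0,0],[0.5,-1,0,0,0,0]]'
$H '[[0.5,-1,0,0,0,0],[0.5,-1,0,0,0,0],[0.5,-1,0,0,0,0],[0.5,-1,0,0,0,0],[0.5,-1,0,0,0,0],[0.5,-1,0,0,0,0],[0.5,-1,0,0,0,0],[0.5,-1,0,0,0,0]]'
$H '[[0.5,-1,0,0,0,0],[0.5,-1,0,0,0,0],[0.5,-1,0,0,0,0],[0.5,-1,0,0,0,0],[0.5,-1,0,0,0,0],[0.5,-1,0,0,0,0],[0,-1,0,0,0,0],[0,-1,0,0,0,0]]'
```

```text
clock: 2.37
position: [0.2226, -0.5438, 0.286]
ee_rot: [-3.141, -0.002, 0.001]
force: [0.6, -0.1, -0.2]
width: 0.514
gripper_force: 0.0
clock: 3.03
position: [0.3031, -0.3828, 0.2866]
ee_rot: [-3.142, -0.003, 0.0]
force: [-0.2, -1.0, -0.0]
width: 0.498
gripper_force: 0.0
[] [ 0.3049 -0.3805  0.2867]
clock: 3.8
position: [0.383, -0.2235, 0.2867]
ee_rot: [3.141, 0.002, -0.0]
force: [-0.3, 0.5, -0.1]
width: 0.5
gripper_force: 0.0
clock: 4.47
position: [0.4632, -0.0636, 0.2866]
ee_rot: [3.141, 0.001, -0.0]
force: [0.1, -1.0, -0.7]
width: 0.5
gripper_force: 0.0
clock: 5.13
position: [0.5234, 0.0964, 0.2863]
ee_rot: [3.141, 0.001, -0.001]
force: [-0.2, 0.4, 0.1]
width: 0.5
gripper_force: 0.0
```

```bash
H="python3 -m handwheel"
cat > look.py <<'E'
import sys,pickle;from h import *
n,labels=sys.argv[1],sys.argv[2:]
np.set_printoptions(precision=4,suppress=True)
I=get_image("wrist");save(I,n)
pickle.dump(I,open(n+".pkl","wb"))
for l in labels: print(l,[(a.round(1).tolist(),b) for a,b in pt(l,"wrist")][:2])
E
python3 look.py wl1 lever_grip under_hook stand
$H '[[0,-1,0,0,0,0],[0,-1,0,0,0,0],[0,-1,0,0,0,0],[0,-1,0,0,0,0],[0,-1,0,0,0,0],[0,-1,0,0,0,0],[0,-1,0,0,0,0]]'
$H '[[0,0,1,0,0,0],[0,0,1,0,0,0],[0,0,0.5,0,0,0],[0,0,0,0,0,0]]'
python3 look.py wl2 lever_grip under_hook stand
```

```text
lever_grip [([145.8, 132.6], 0.77)]
under_hook [([270.3, 99.1], 0.83)]
stand [([269.1, 91.0], 0.74)]
clock: 5.92
position: [0.5235, 0.2351, 0.2866]
ee_rot: [3.141, -0.002, 0.0]
force: [0.9, 0.5, 0.4]
width: 0.504
gripper_force: 0.0
clock: 6.25
position: [0.5222, 0.2338, 0.2343]
ee_rot: [3.139, -0.002, -0.006]
force: [-1.0, -0.6, -0.1]
width: 0.501
gripper_force: 0.0
lever_grip [([245.2, 136.2], 0.93)]
under_hook [([372.7, 95.2], 0.98)]
stand [([371.7, 92.0], 0.65)]
```

View pics/wl2.png

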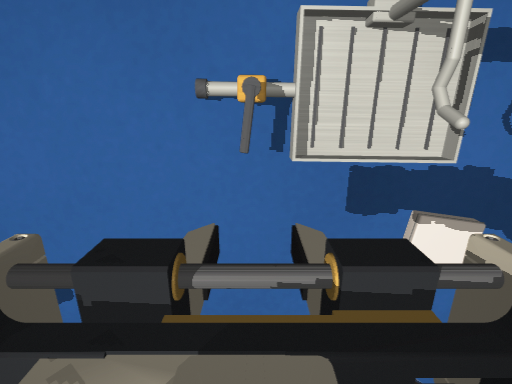

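The wrist view shows the lever from its axis (252,87) to its end (244,152). The pipe runs from (203,88) to (295,90), and the tray's left rim from (300,8) to (291,160).

```bash
python3 - <<'E'
from h import *; import pickle
np.set_printoptions(precision=4,suppress=True)
I=pickle.load(open("wl2.pkl","rb"));J=pickle.load(open("wl1.pkl","rb"))
g=I["image"].astype(int); m=(g.max(2)<75)&(g.max(2)-g.min(2)<25)
m[:75]=0;m[165:]=0;m[:,:225]=0;m[:,270:]=0
ys,xs=np.nonzero(m);print(len(ys),xs.min(),xs.max(),ys.min(),ys.max())
sel=ys>105
W=np.array([onz(ray(I,(x,y)),.0645)[:2] for x,y in zip(xs[sel]+.0,ys[sel])])
c=W.mean(0);u,s,v=np.linalg.svd(W-c);d=v[0]*-np.sign(v[0][0]);print("lever c",c,d,"angle cw deg from world -x",np.degrees(np.arctan2(d[1],-d[0])),"end",(W-c)@d.max() if 0 else c+d*((W-c)@d).max())
for n,a in dict(ax=(252,87)).items(): print(n,onz(ray(I,a),.066))
q=lambda a,z:onz(ray(I,a),z)
a,b,c2=q((300,8),.03),q((291,160),.03),q((457,161),.03)
print("rim",a,b,c2,"yaw left",np.degrees(np.arctan2(*(a-b)[1::-1])),"yaw front",np.degrees(np.arctan2((b-c2)[1],(b-c2)[0]))-90,np.linalg.norm(a-b))
p1,p2=q((203,88),.015),q((295,90),.015);print("pipe",p1,p2,np.degrees(np.arctan2(*(p1-p2)[1::-1]))-90)
print("tri grip",*tri([ray(J,(145.8,132.6)),ray(I,(245.2,136.2))]))
print("tri uh",*tri([ray(J,(270.3,99.1)),ray(I,(372.7,95.2))]))
E
```

```text
64 244 269 80 152
lever c [0.5776 0.2388] [-0.992  0.126] angle cw deg from world -x 7.240869761179348 end [0.55   0.2423]
ax [0.6227 0.2365 0.066 ]
rim [0.7095 0.1817 0.03  ] [0.5337 0.185  0.03  ] [ 0.5324 -0.0372  0.03  ] yaw left -1.0561701139956803 yaw front -0.33525257359961813 0.1757776997529676
pipe [0.6245 0.3    0.015 ] [0.6222 0.1814 0.015 ] -1.1281384883207437
tri grip [0.5691 0.2446 0.0646] [np.float64(0.00044964303973421034), np.float64(0.0004496430397341772)]
tri uh [ 0.6157  0.0728 -0.0034] [np.float64(0.0009017034300707376), np.float64(0.0009017034300707944)]
```

```bash
H="python3 -m handwheel"
$H '[[1,-0.2,0,0,0,0.75],[1,-0.2,0,0,0,0.75],[0,0,1,0,0,0],[0,0,1,0,0,0],[0,0,1,0,0,0],[0,0,1,0,0,0],[0,0,1,0,0,0],[0,0,0,0,0,0]]'
python3 look.py wl3 lever_grip
```

```text
clock: 7.12
position: [0.5617, 0.2419, 0.134]
ee_rot: [3.135, -0.164, -0.006]
force: [-1.1, -1.1, -1.3]
width: 0.498
gripper_force: 0.0
lever_grip [([248.8, 194.8], 0.8), ([413.1, 118.6], 0.71)]
```

View pics/wl3.png

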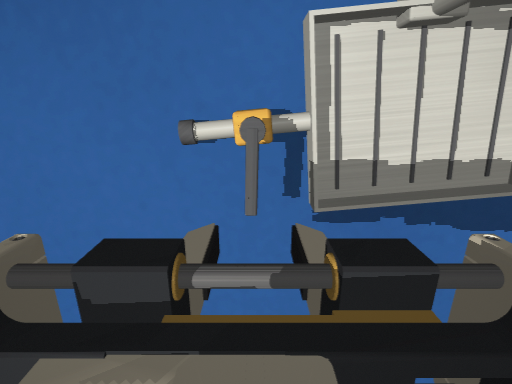

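The lever runs from (253,128) to (251,214), nearly vertical in the picture and about 3 px left of the centre between the fingers.

```bash
python3 - <<'E'
from h import *; import pickle
np.set_printoptions(precision=4,suppress=True)
I=pickle.load(open("wl3.pkl","rb"));q=lambda a,z:onz(ray(I,a),z)
e,a=q((251.3,214),.0645),q((253,127),.066);print("end",e,"axis",a,"mid",q((251.8,180),.0645),np.degrees(np.arctan2((e-a)[1],-(e-a)[0])))
p1,p2=q((195,131),.015),q((308,121.5),.015);print("pipe",p1,p2,np.degrees(np.arctan2(*(p1-p2)[1::-1]))-90)
a,b=q((307,18),.03),q((313,209),.03);print("rim",a,b,np.degrees(np.arctan2(*(a-b)[1::-1])))
s=observe();M=rot(s["ee_rot"]);print(s["position"],M[:,0],M[:,1])
E
```

```text
end [0.5507 0.2459 0.0645] axis [0.6259 0.2365 0.066 ] mid [0.5819 0.2422 0.0645] 7.1575313656216535
pipe [0.6243 0.2945 0.015 ] [0.6219 0.183  0.015 ] -1.2182897675159126
rim [0.707  0.1828 0.03  ] [0.5358 0.1846 0.03  ] -0.5924973718645877
[0.5632 0.2431 0.1375] [ 0.9945 -0.1045  0.0002] [-0.1045 -0.9945 -0.0001]
```

```bash
H="python3 -m handwheel"
$H '[[0.13,0,0,0,0,0.25],[0,0,1,0,0,0],[0,0,1,0,0,0],[0,0,1,0,0,0],[0,0,1,0,0,0],[0,0,0.9,0,0,0],[0,0,0,0,0,0]]'
$H '[[0,0,0,0,0,0],[0,0,0,0,0,0],[0,0,0,0,0,0],[0,0,0,0,0,0],[0,0,0,0,0,0]]' 0 30
```

```text
clock: 7.8
position: [0.5649, 0.2422, 0.0371]
ee_rot: [3.134, -0.193, -0.003]
force: [-1.1, -0.8, 0.4]
width: 0.499
gripper_force: 0.0
clock: 8.22
position: [0.5661, 0.2432, 0.0398]
ee_rot: [-3.135, 0.192, -0.002]
force: [-0.3, -0.0, 0.5]
width: 0.186
gripper_force: 0.0
```

```bash
H="python3 -m handwheel"
$H '[[0,0,0,0,0,0],[0,0,0,0,0,0],[0,0,0,0,0,0],[0,0,0,0,0,0]]'
$H '[[0.007,-0.2,0,0,0,1],[0.007,-0.2,0,0,0,1],[0.007,-0.2,0,0,0,1],[0.007,-0.2,0,0,0,1],[0.007,-0.2,0,0,0,1]]'
$H '[[0.007,-0.2,0,0,0,1],[0.007,-0.2,0,0,0,1],[0.007,-0.2,0,0,0,1],[0.007,-0.2,0,0,0,1],[0,0,0,0,0,0],[0,0,0,0,0,0]]'
python3 - <<'E'
from h import *
s=observe();M=rot(s["ee_rot"]);print(s["position"],np.degrees(np.arctan2(-M[1,0],M[0,0])),s["ft_torque"],s["force"],s["gripper_force"])
a=np.array([.6235,.2365]);d=np.array(s["position"])[:2]-a;print(np.degrees(np.arctan2(d[1],-d[0])),np.linalg.norm(d))
E
```

```text
clock: 8.55
position: [0.5659, 0.2436, 0.0394]
ee_rot: [-3.135, 0.191, -0.002]
force: [-0.0, 1.9, 5.8]
width: 0.115
gripper_force: 30.0
clock: 8.97
position: [0.5716, 0.263, 0.0394]
ee_rot: [-3.052, 0.737, -0.001]
force: [-0.9, 1.3, 5.4]
width: 0.119
gripper_force: 30.0
clock: 9.47
position: [0.5808, 0.2763, 0.0394]
ee_rot: [-2.924, 1.147, -0.002]
force: [-0.6, 2.7, 6.7]
width: 0.116
gripper_force: 30.0
[0.58078502 0.27633135 0.03935541] 42.82511873616931 [ 0.63580147  0.03411805 -0.01330749] [-0.60596241  2.72989148  6.73821704] 29.96873438358307
42.99926980232629 0.05840467508711853
```

```bash
H="python3 -m handwheel"
$H '[[0.005,-0.15,0,0,0,0.75],[0,0,0,0,0,0],[0,0,0,0,0,0]]'
$H '[[0,0,0,0,0,0],[0,0,0,0,0,0],[0,0,0,0,0,0],[0,0,0,0,0,0]]' 0.5
$H '[[0,0,-1,0,0,0],[0,0,-1,0,0,0],[0,0,-1,0,0,0],[-0.5,0,-1,0,0,0],[-1,0,-1,0,0,0],[-1,0,-1,0,0,0],[0,0,-1,0,0,0],[0,0,0,0,0,0]]'
python3 look.py wl4 lever_grip under_hook
```

```text
clock: 9.72
position: [0.5829, 0.2784, 0.0393]
ee_rot: [-2.892, 1.223, -0.001]
force: [-1.3, 3.6, 7.1]
width: 0.115
gripper_force: 30.0
clock: 10.05
position: [0.5822, 0.2764, 0.0383]
ee_rot: [2.891, -1.227, -0.001]
force: [-0.6, 0.2, 0.1]
width: 0.36
gripper_force: 0.0
clock: 10.72
position: [0.5484, 0.3153, 0.1823]
ee_rot: [-2.89, 1.221, -0.004]
force: [1.1, 0.0, 0.4]
width: 0.501
gripper_force: 0.0
lever_grip [([256.3, 135.0], 0.72)]
under_hook []
```

View pics/wl4.png

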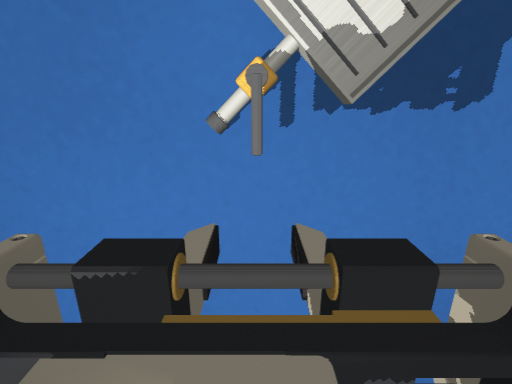

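The lever runs from (257,72) to (257,154), the pipe end is at (216,123), and the pipe meets the tray at about (298,42). I'll measure the angle between lever and pipe.

```bash
python3 - <<'E'
from h import *; import pickle
np.set_printoptions(precision=4,suppress=True)
I=pickle.load(open("wl4.pkl","rb"));q=lambda a,z:onz(ray(I,a),z)
ang=lambda d:np.degrees(np.arctan2(d[1],-d[0]))
g=I["image"].astype(int)
# lever edges per row
L=[]
for y in range(95,150,3):
    r=g[y,235:280]; m=np.nonzero((r[:,2]<r[:,0]+35)&(r.max(1)<130))[0]
    if len(m): L.append((m.min()+235,m.max()+235,y))
L=np.array(L);k=np.polyfit(L[:,2],L[:,:2].mean(1),1);print(L[::4].tolist(),k)
e,a=q((np.polyval(k,150),150),.0645),q((np.polyval(k,95),95),.0645);print("lever",a,e,ang(e-a))
ax=q((257,72),.066);print("axis",ax,ang(e-ax))
# pipe: whitish pixels, lower-left part
m=(g.min(2)>125);m[:82]=0;m[130:]=0;m[:,:205]=0;m[:,246:]=0
ys,xs=np.nonzero(m);W=np.array([q(u,.015)[:2] for u in zip(xs,ys)]);v=np.linalg.svd(W-W.mean(0))[2][0];print(len(xs),"pipe",W.mean(0),v,ang(v if v[1]>0 else -v))
p1,p2=q((216.5,123),.015),q((293,47),.015);print(p1,p2,ang(p1-p2))
b1,b2=q((349,104),.03),q((257,0),.03);print("rim",b1,b2,ang(b1-b2))
E
```

```text
[[252, 262, 95], [241, 261, 107], [251, 261, 119], [252, 261, 131], [252, 261, 143]] [  0.0722 246.1626]
lever [0.6134 0.252  0.0645] [0.5742 0.2866 0.0645] 41.43876084777966
axis [0.6247 0.2351 0.066 ] 45.56963269058242
509 pipe [0.6249 0.2753] [-0.0193  0.9998] 88.89557277861896
[0.6241 0.3023 0.015 ] [0.6183 0.1867 0.015 ] 92.8455204052369
rim [0.5344 0.1858 0.03  ] [0.6727 0.186  0.03  ] -0.08288696636813643
```

```bash
H="python3 -m handwheel"
python3 -c "
from h import *
print(np.round(observe()['joints'],3))"
$H '[[0,0,-1,0,0,-1],[0,0,-1,0,0,-1],[0,0,-1,0,0,-1],[0,0,-1,0,0,-1],[0,0,-1,0,0,-1],[0,0,-1,0,0,-1],[0,0,-1,0,0,-1],[0,0,-1,0,0,-1]]' 0.6 40
$H '[[0,0,0,0,0,-1],[0,0,0,0,0,-1],[0,0,0,0,0,-1],[0,0,0,0,0,-1],[0,0,0,0,0,-1],[0,0,0,0,0,-1],[0,0,0,0,0,-1],[0,0,0,0,0,-1]]'
python3 -c "
from h import *
print(np.round(observe()['joints'],3))"
```

```text
[-0.925  0.512  0.483  1.647 -0.265  1.049 -2.735]
clock: 11.53
position: [0.5479, 0.3119, 0.3381]
ee_rot: [3.117, -0.379, -0.002]
force: [0.1, 0.8, 0.2]
width: 0.596
gripper_force: 0.0
clock: 12.2
position: [0.548, 0.3119, 0.337]
ee_rot: [3.101, 0.495, -0.004]
force: [-0.5, 1.1, -0.9]
width: 0.597
gripper_force: 0.0
[-0.786  0.385  0.276  1.395 -0.104  1.378 -1.764]
```

```bash
H="python3 -m handwheel"
$H '[[0,0,0,0,0,-1],[0,0,0,0,0,-1],[0,0,0,0,0,-1],[0,0,0,0,0,-1],[0,0,0,0,0,-1],[0,0,0,0,0,-1],[0,0,0,0,0,-1],[0,0,0,0,0,-1]]' >/dev/null
$H '[[0,0,0,0,0,-1],[0,0,0,0,0,-1],[0,0,0,0,0,-1],[0,0,0,0,0,-1],[0,0,0,0,0,-1],[0,0,0,0,0,-1],[0,0,0,0,0,-1],[0,0,0,0,0,-1]]' >/dev/null
$H '[[0,0,0,0,0,-1],[0,0,0,0,0,-1],[0,0,0,0,0,-1],[0,0,0,0,0,-1],[0,0,0,0,0,-1],[0,0,0,0,0,-1],[0,0,0,0,0,-1],[0,0,0,0,0,-1]]'
$H '[[-1,-0.49,0,0,0,0],[-1,-0.49,0,0,0,0],[-1,-0.49,0,0,0,0],[-1,-0.49,0,0,0,0],[-1,-0.49,0,0,0,0],[-1,-0.49,0,0,0,0],[-1,-0.49,0,0,0,0],[-1,-0.49,0,0,0,0]]'
$H '[[-1,-0.49,0,0,0,0],[-1,-0.49,0,0,0,0],[-1,-0.49,0,0,0,0],[-1,-0.49,0,0,0,0],[-1,-0.49,0,0,0,0],[-1,-0.49,0,0,0,0],[-1,-0.49,0,0,0,0],[-1,-0.49,0,0,0,0]]' >/dev/null
$H '[[-1,-0.49,0,0,0,0],[-1,-0.49,0,0,0,0],[-1,-0.49,0,0,0,0],[-1,-0.49,0,0,0,0],[-1,-0.49,0,0,0,0],[-1,-0.49,0,0,0,0],[-1,-0.49,0,0,0,0],[-1,-0.49,0,0,0,0]]'
$H '[[-1,-0.49,0,0,0,0],[-1,-0.49,0,0,0,0],[-1,-0.49,0,0,0,0],[0,0,0,0,0,0]]'
python3 look.py wb1 bail_mid basket
$H '[[-1,-0.49,0,0,0,0],[-1,-0.49,0,0,0,0],[-1,-0.49,0,0,0,0],[-1,-0.49,0,0,0,0],[0,0,0,0,0,0],[0,0,0,0,0,0]]'
python3 look.py wb2 bail_mid basket
```

```text
clock: 14.2
position: [0.548, 0.3119, 0.337]
ee_rot: [-1.707, -2.636, 0.004]
force: [-0.9, -0.0, -1.2]
width: 0.599
gripper_force: 0.0
clock: 14.87
position: [0.5409, 0.1328, 0.3373]
ee_rot: [-1.712, -2.633, 0.003]
force: [0.2, -0.3, 0.3]
width: 0.603
gripper_force: 0.0
clock: 16.2
position: [0.5274, -0.2229, 0.3373]
ee_rot: [-1.711, -2.632, 0.001]
force: [0.8, 0.5, -0.4]
width: 0.599
gripper_force: 0.0
clock: 16.53
position: [0.5234, -0.2939, 0.337]
ee_rot: [-1.719, -2.627, 0.006]
force: [-0.2, -0.5, 0.6]
width: 0.597
gripper_force: 0.0
bail_mid [([230.7, 189.1], 0.79)]
basket [([237.8, 168.7], 0.67)]
clock: 17.18
position: [0.5225, -0.3769, 0.3379]
ee_rot: [-1.711, -2.633, -0.0]
force: [0.4, 1.0, 0.0]
width: 0.598
gripper_force: 0.0
bail_mid [([256.5, 134.2], 0.69)]
basket [([259.1, 128.8], 0.82)]
```

View pics/wb2.png

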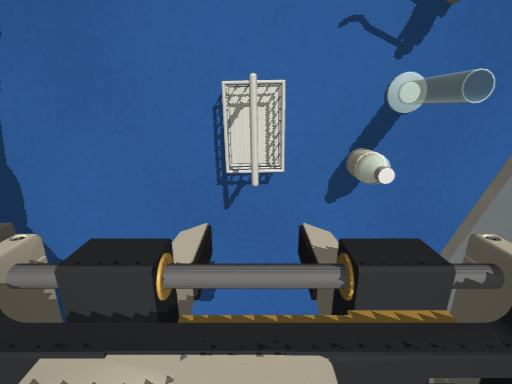

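The bail runs from (253,76) to (255.5,184), almost in line with tool x. The bottle (370,165) and cylinder (405,95) stand clear on the right.

```bash
python3 - <<'E'
from h import *; import pickle
np.set_printoptions(precision=4,suppress=True)
I=pickle.load(open("wb2.pkl","rb"));J=pickle.load(open("wb1.pkl","rb"));q=lambda a,z:onz(ray(I,a),z)
print(*tri([ray(J,(230.7,189.1)),ray(I,(256.5,134.2))]))
a,b=q((253,76),.13),q((255.7,183),.13);print(a,b,np.linalg.norm(a-b),(a+b)/2,np.degrees(np.arctan2(*(a-b)[1::-1])))
s=observe();M=rot(s["ee_rot"]);print(s["position"],M);
m=(a+b)/2
print("delta tool",M.T@(m-np.array(s["position"])))
E
```

```text
[ 0.5052 -0.3337  0.132 ] [np.float64(0.0009153384426101996), np.float64(0.0009153384426099434)]
[ 0.4733 -0.2712  0.13  ] [ 0.5324 -0.3949  0.13  ] 0.13707020124300273 [ 0.5028 -0.333   0.13  ] 115.51879865523607
[ 0.5234 -0.375   0.3385] [[-0.4091  0.9125  0.0001]
 [ 0.9125  0.4091  0.0012]
 [ 0.0011  0.0006 -1.    ]]
delta tool [ 0.0465 -0.0017  0.2086]
```

```bash
H="python3 -m handwheel"
$H '[[0.33,-0.26,0.9,0,0,-0.35],[0.33,-0.26,1,0,0,0],[0.33,-0.26,1,0,0,0],[0.33,-0.26,1,0,0,0],[0.33,-0.26,1,0,0,0],[0.33,-0.26,1,0,0,0],[0.33,-0.26,0.85,0,0,0]]'
$H '[[0,0,0,-1,0,0],[0,0,0,-1,0,0],[0,0,0,-1,0,0],[0,0,0,-1,0,0],[0,0,0,-1,0,0],[0,0,0,-1,0,0],[0,0,0,-0.25,0,0],[0,0,0,0,0,0]]'
cat > rel.py <<'E'
import sys;from h import *
np.set_printoptions(precision=4,suppress=True)
s=observe();M=rot(s["ee_rot"]);t=np.array(eval(sys.argv[1]));
print("joints",np.round(s["joints"],2));print("pos",s["position"],"tool x",M[:,0],"z",M[:,2]);print("shares tool",(M.T@(t-(np.array(s["position"])-.019*M[:,2])))/.02,"grasp pt",np.array(s["position"])-.019*M[:,2])
E
python3 rel.py '[.5035,-.333,.13]'
python3 look.py wb3 bail_mid
```

```text
clock: 17.92
position: [0.47, -0.3485, 0.2027]
ee_rot: [-1.675, -2.657, -0.001]
force: [-1.0, 0.0, 0.9]
width: 0.599
gripper_force: 0.0
clock: 18.58
position: [0.4689, -0.3504, 0.2036]
ee_rot: [1.53, 2.416, 0.537]
force: [-0.1, -0.8, 0.3]
width: 0.6
gripper_force: 0.0
joints [ 0.75  0.34  0.08  1.88 -0.59  0.87  1.63]
pos [ 0.4689 -0.3504  0.2036] tool x [-0.4277  0.9039  0.0009] z [ 0.3822  0.1818 -0.906 ]
shares tool [0.044  0.1965 5.1018] grasp pt [ 0.4617 -0.3539  0.2208]
bail_mid [([259.4, 198.7], 0.85)]
```

View pics/wb3.png

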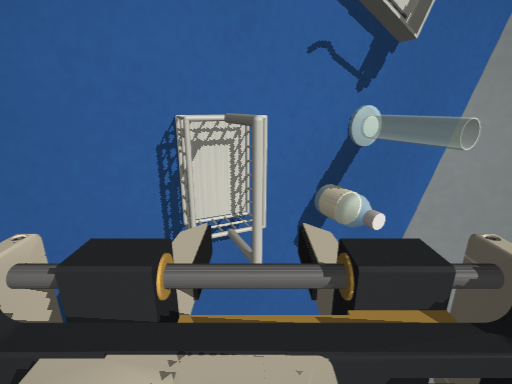

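The bar is vertical at column 258, centred between the fingers (centre 255), so I'll approach along the tool axis.

```bash
H="python3 -m handwheel"
$H '[[0.04,0.2,1,0,0,0],[0,0,1,0,0,0],[0,0,1,0,0,0],[0,0,1,0,0,0],[0,0,0.7,0,0,0],[0,0,0.4,0,0,0],[0,0,0,0,0,0],[0,0,0,0,0,0]]'
python3 rel.py '[.5035,-.333,.13]'
$H '[[0,0,0,0,0,0],[0,0,0,0,0,0],[0,0,0,0,0,0],[0,0,0,0,0,0],[0,0,0,0,0,0],[0,0,0,0,0,0],[0,0,0,0,0,0],[0,0,0,0,0,0]]' 0 45
$H '[[0,0,0,0,0,0],[0,0,0,0,0,0],[0,0,0,0,0,0]]'
```

```text
clock: 19.35
position: [0.5125, -0.3292, 0.1133]
ee_rot: [1.526, 2.419, 0.536]
force: [0.7, 0.0, 0.8]
width: 0.598
gripper_force: 0.0
joints [ 0.71  0.48  0.01  1.94 -0.69  0.67  1.7 ]
pos [ 0.5125 -0.3292  0.1133] tool x [-0.4306  0.9025 -0.    ] z [ 0.3814  0.182  -0.9063]
shares tool [ 0.0226 -0.0911 -0.0146] grasp pt [ 0.5053 -0.3326  0.1305]
clock: 20.02
position: [0.5117, -0.33, 0.1129]
ee_rot: [1.528, 2.418, 0.536]
force: [-0.7, -0.6, 0.5]
width: 0.091
gripper_force: 45.0
clock: 20.27
position: [0.5118, -0.3299, 0.1129]
ee_rot: [1.528, 2.418, 0.536]
force: [-1.5, -0.8, -0.3]
width: 0.094
gripper_force: 45.0
```

```bash
H="python3 -m handwheel"
$H '[[0,0.21,-0.45,0,0,0],[0,0.42,-0.91,0,0,0],[0,0.42,-0.91,0,0,0],[0,0.42,-0.91,0,0,0],[0,0.42,-0.91,0,0,0],[0,0.42,-0.91,0,0,0],[0,0.21,-0.45,0,0,0],[0,0,0,0,0,0]]'
$H '[[0,0,0,0,-0.42,0.91],[0,0,0,0,-0.42,0.91],[0,0,0,0,-0.42,0.91],[0,0,0,0,-0.42,0.91],[0,0,0,0,-0.42,0.91],[0,0,0,0,-0.42,0.91],[0,0,0,0,-0.25,0.54],[0,0,0,0,0,0]]'
python3 rel.py '[.53,.0705,.248]'
python3 look.py wb4
```

```text
clock: 20.93
position: [0.5125, -0.3305, 0.2357]
ee_rot: [1.525, 2.416, 0.535]
force: [0.9, -0.1, -4.2]
width: 0.09
gripper_force: 45.0
clock: 21.6
position: [0.511, -0.3281, 0.2314]
ee_rot: [2.0, 1.963, 0.436]
force: [-1.4, 0.2, -3.8]
width: 0.097
gripper_force: 45.0
joints [ 0.48  0.23  0.19  1.96 -0.5   0.66  0.99]
pos [ 0.511  -0.3281  0.2314] tool x [0.0177 0.9998 0.0036] z [ 0.4201 -0.0042 -0.9075]
shares tool [19.9447  0.8615  0.5148] grasp pt [ 0.503  -0.328   0.2487]
```

```bash
H="python3 -m handwheel"
$H '[[0.4,0,0,0,0,0],[0.7,0,0,0,0,0],[1,0,0,0,0,0],[1,0,0,0,0,0],[1,0,0,0,0,0],[1,0,0,0,0,0],[1,0,0,0,0,0],[1,0,0,0,0,0]]'
$H '[[1,0,0,0,0,0],[1,0,0,0,0,0],[1,0,0,0,0,0],[1,0,0,0,0,0],[1,0,0,0,0,0],[1,0,0,0,0,0],[1,0,0,0,0,0],[1,0,0,0,0,0]]'
$H '[[1,0,0,0,0,0],[1,0,0,0,0,0],[1,0,0,0,0,0],[0.8,0,0,0,0,0],[0.6,0,0,0,0,0],[0.3,0,0,0,0,0],[0,0,0,0,0,0],[0,0,0,0,0,0]]'
python3 rel.py '[.53,.0705,.248]'
python3 - <<'E'
from h import *
T=get_image("top");S=get_image("side")
t=cv2.resize(T["image"][100:210,160:290],None,fx=3,fy=3,interpolation=cv2.INTER_CUBIC)[:,:390]
s=cv2.resize(S["image"][115:280,165:290],None,fx=3,fy=3,interpolation=cv2.INTER_CUBIC)
o=np.zeros((500,790,3),np.uint8);o[:t.shape[0],:t.shape[1]]=t;o[:s.shape[0],400:400+s.shape[1]]=s
cv2.imwrite("pics/h1.png",o[:,:,::-1])
E
```

```text
clock: 22.32
position: [0.5136, -0.1868, 0.2328]
ee_rot: [1.997, 1.963, 0.436]
force: [-0.6, 0.3, -3.5]
width: 0.095
gripper_force: 45.0
clock: 22.98
position: [0.5163, -0.027, 0.2331]
ee_rot: [1.997, 1.963, 0.435]
force: [0.4, 0.1, -3.6]
width: 0.092
gripper_force: 45.0
clock: 23.65
position: [0.5183, 0.0655, 0.2334]
ee_rot: [1.997, 1.962, 0.435]
force: [0.4, -0.7, -4.6]
width: 0.092
gripper_force: 45.0
joints [-0.25  0.05 -0.08  2.17  0.3   0.53 -0.58]
pos [0.5183 0.0655 0.2334] tool x [0.0173 0.9998 0.0011] z [ 0.4213 -0.0063 -0.9069]
shares tool [0.2586 0.8359 0.531 ] grasp pt [0.5103 0.0657 0.2506]
```

View pics/h1.png

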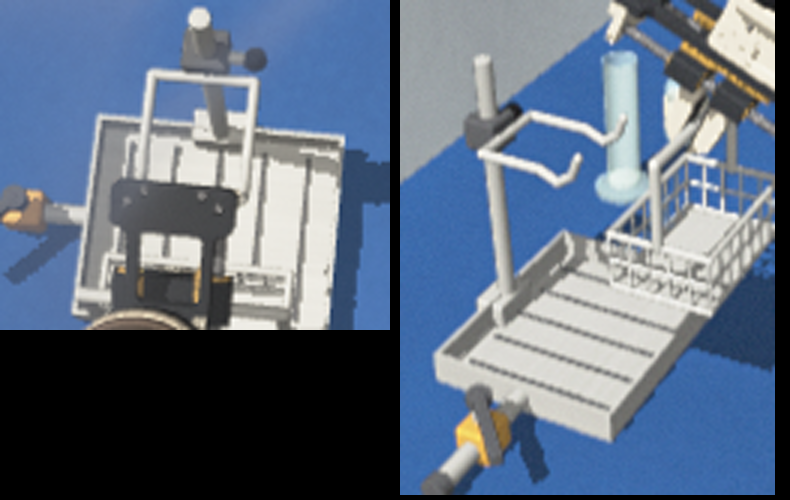

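```bash
python3 - <<'E'
from h import *
np.set_printoptions(precision=2,suppress=True)
S=get_image("side")
for z in (.24,.25,.26): print(z,proj(S,(.5115,.1337,z)))
print("obs",(255/3+165,163/3+115), "hook tip model",proj(S,(.5918,.1088,.221)),"obs",(178/3+165,157/3+115), "seat",proj(S,(.6128,.1088,.193)),"obs",(160/3+165,185/3+115))
E
```

```text
0.24 [249.51 173.49]
0.25 [249.43 169.74]
0.26 [249.35 165.94]
obs (250.0, 169.33333333333334) hook tip model [224.85 167.87] obs (224.33333333333334, 167.33333333333334) seat [218.08 175.7 ] obs (218.33333333333334, 176.66666666666666)
```

```bash
H="python3 -m handwheel"
$H '[[0.1,-0.1,0.23,0,0,0],[0.1,0.25,0.12,0,0,0],[0,0.45,0.21,0,0,0],[0,0.45,0.21,0,0,0],[0,0.45,0.21,0,0,0],[0,0.45,0.21,0,0,0],[0,0,0,0,0,0]]'
$H '[[0,0.45,0.21,0,0,0],[0,0.45,0.21,0,0,0],[0,0.45,0.21,0,0,0],[0,0.45,0.21,0,0,0],[0,0.45,0.21,0,0,0],[0,0.25,0.12,0,0,0],[0,0,0,0,0,0],[0,0,0,0,0,0]]'
python3 rel.py '[.615,.0705,.202]'
```

```text
clock: 24.38
position: [0.5667, 0.0691, 0.2289]
ee_rot: [1.997, 1.96, 0.438]
force: [1.1, -0.0, -3.5]
width: 0.094
gripper_force: 45.0
clock: 25.05
position: [0.6193, 0.0681, 0.2282]
ee_rot: [1.998, 1.961, 0.435]
force: [-0.6, -0.1, -3.2]
width: 0.095
gripper_force: 45.0
joints [-0.21  0.22 -0.07  1.98  0.26  0.54 -0.49]
pos [0.6193 0.0681 0.2282] tool x [0.018  0.9998 0.0015] z [ 0.4217 -0.0062 -0.9067]
shares tool [ 0.1159 -0.749   2.0475] grasp pt [0.6113 0.0682 0.2454]
```

```bash
H="python3 -m handwheel"
$H '[[0.1,0.13,0.06,0,0,0],[0,-0.13,0.27,0,0,0],[0,-0.13,0.27,0,0,0],[0,-0.13,0.27,0,0,0],[0,-0.13,0.27,0,0,0],[0,-0.13,0.27,0,0,0],[0,0,0,0,0,0],[0,0,0,0,0,0]]'
$H '[[0,-0.04,0.09,0,0,0],[0,0,0,0,0,0],[0,-0.04,0.09,0,0,0],[0,0,0,0,0,0]]'
$H '[[0,-0.04,0.09,0,0,0],[0,0,0,0,0,0]]'
python3 rel.py '[.614,.0705,.202]'
```

```text
clock: 25.72
position: [0.6214, 0.0701, 0.1979]
ee_rot: [1.998, 1.962, 0.435]
force: [0.5, -0.2, -3.7]
width: 0.096
gripper_force: 45.0
clock: 26.05
position: [0.6218, 0.0701, 0.1945]
ee_rot: [1.997, 1.961, 0.436]
force: [0.2, -0.4, -4.2]
width: 0.091
gripper_force: 45.0
clock: 26.22
position: [0.6218, 0.0701, 0.1924]
ee_rot: [1.997, 1.961, 0.436]
force: [-0.9, 0.5, -3.8]
width: 0.096
gripper_force: 45.0
joints [-0.23  0.27 -0.04  2.02  0.31  0.45 -0.54]
pos [0.6218 0.0701 0.1924] tool x [0.0177 0.9998 0.0016] z [ 0.422  -0.0061 -0.9066]
shares tool [ 0.0118 -0.1503  0.3505] grasp pt [0.6138 0.0703 0.2096]
```

```bash
H="python3 -m handwheel"
$H '[[0,-0.04,0.09,0,0,0],[0,0,0,0,0,0]]' | egrep "pos|force"
$H '[[0,-0.04,0.09,0,0,0],[0,0,0,0,0,0]]' | egrep "pos|force"
```

```text
position: [0.6218, 0.0701, 0.1904]
force: [0.3, -0.7, -4.1]
gripper_force: 45.0
position: [0.6222, 0.0703, 0.1888]
force: [1.6, 0.2, -2.6]
gripper_force: 45.0
```

```bash
H="python3 -m handwheel"
$H '[[0,-0.04,0.09,0,0,0],[0,0,0,0,0,0]]' | egrep "pos|force"
$H '[[0,-0.02,0.045,0,0,0],[0,0,0,0,0,0]]' | egrep "pos|force"
```

```text
position: [0.6231, 0.0703, 0.1878]
force: [-0.2, -0.6, 2.9]
gripper_force: 45.0
position: [0.6232, 0.0704, 0.1876]
force: [-4.2, -2.1, 11.3]
gripper_force: 45.0
```

```bash
H="python3 -m handwheel"
$H '[[0,0.02,-0.045,0,0,0],[0,0,0,0,0,0]]' | egrep "pos|force"
python3 - <<'E'
from h import *
T=get_image("top");S=get_image("side")
s=cv2.resize(S["image"][105:285,165:290],None,fx=3.3,fy=3.3,interpolation=cv2.INTER_CUBIC)
cv2.imwrite("pics/h2.png",s[:,:,::-1])
E
```

```text
position: [0.623, 0.0703, 0.1879]
force: [-0.1, -0.6, 4.2]
gripper_force: 45.0
```

View pics/h2.png

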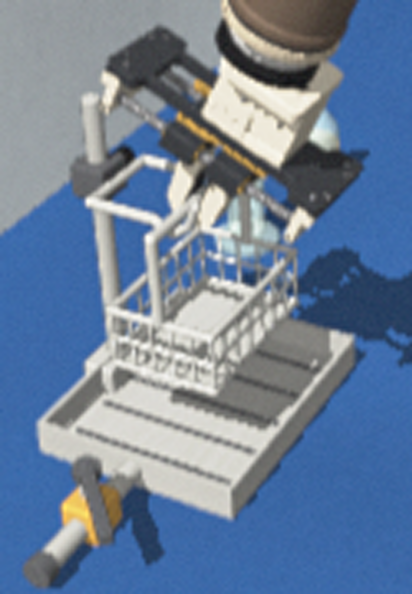

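The bail lies across both prongs with its near corner at (150,238). The basket looks level and the gripper body is clear of the pillar, so I'll release gently.

```bash
H="python3 -m handwheel"
$H '[[0,0,0,0,0,0],[0,0.005,-0.01,0,0,0],[0,0,0,0,0,0]]' - 8 | egrep "pos|force"
$H '[[0,0,0,0,0,0],[0,0,0,0,0,0],[0,0,0,0,0,0],[0,0,0,0,0,0],[0,0,0,0,0,0],[0,0,0,0,0,0]]' 0.4
$H '[[0,0,-0.2,0,0,0],[0,0,-0.4,0,0,0],[0,0,-0.5,0,0,0],[0,0,-0.6,0,0,0],[0,0,-0.8,0,0,0],[0,0,-1,0,0,0],[0,0,-1,0,0,0],[0,0,-1,0,0,0]]'
```

```text
position: [0.623, 0.0703, 0.1877]
force: [3.7, -0.6, 4.0]
gripper_force: 8.0
clock: 27.9
position: [0.6217, 0.0702, 0.1866]
ee_rot: [1.997, 1.962, 0.435]
force: [-0.4, -0.3, 0.7]
width: 0.398
gripper_force: 0.0
clock: 28.57
position: [0.5747, 0.071, 0.2888]
ee_rot: [1.997, 1.961, 0.438]
force: [1.4, -0.0, 0.4]
width: 0.4
gripper_force: 0.0
```

```bash
H="python3 -m handwheel"
$H '[[0,0,-1,0,0,0],[0,0,-1,0,0,0],[0,0,-1,0,0,0],[0,-1,-1,0,0,0],[0,-1,-1,0,0,0],[0,-1,0,0,0,0],[0,-1,0,0,0,0],[0,0,0,0,0,0]]'
$H '[[0,0,0,0,0,0],[0,0,0,0,0,0],[0,0,0,0,0,0],[0,0,0,0,0,0],[0,0,0,0,0,0],[0,0,0,0,0,0],[0,0,0,0,0,0],[0,0,0,0,0,0]]'
$H '[[0,0,0,0,0,0],[0,0,0,0,0,0],[0,0,0,0,0,0],[0,0,0,0,0,0],[0,0,0,0,0,0],[0,0,0,0,0,0],[0,0,0,0,0,0],[0,0,0,0,0,0]]' >/dev/null
$H '[[0,0,0,0,0,0],[0,0,0,0,0,0],[0,0,0,0,0,0],[0,0,0,0,0,0],[0,0,0,0,0,0],[0,0,0,0,0,0],[0,0,0,0,0,0],[0,0,0,0,0,0]]' >/dev/null
python3 - <<'E'
from h import *
for c in ("top","side"):
    a=get_image(c); [observe()]; b=get_image(c); print(c,np.abs(a["image"].astype(int)-b["image"]).max())
    print(c,{l:[(p.round(1).tolist(),q) for p,q in pt(l,c)[:1]] for l in ("bail_mid","serum_bottle","cylinder","slide_box")})
    if c=="top": T=b
    else: S=b
t=cv2.resize(T["image"][95:215,135:270],None,fx=3,fy=3,interpolation=cv2.INTER_CUBIC)
s=cv2.resize(S["image"][115:285,165:290],None,fx=3,fy=3,interpolation=cv2.INTER_CUBIC)
o=np.zeros((510,795,3),np.uint8);o[:t.shape[0],:t.shape[1]]=t;o[:s.shape[0],415:415+s.shape[1]]=s
cv2.imwrite("pics/h3.png",o[:,:,::-1])
E
```

```text
clock: 29.23
position: [0.457, 0.0726, 0.3433]
ee_rot: [1.996, 1.963, 0.435]
force: [-0.9, 0.2, -0.9]
width: 0.4
gripper_force: 0.0
clock: 29.9
position: [0.4609, 0.0728, 0.3435]
ee_rot: [1.997, 1.961, 0.436]
force: [-0.1, -0.2, 0.5]
width: 0.403
gripper_force: 0.0
top 7
top {'bail_mid': [([222.6, 156.4], 0.63)], 'serum_bottle': [([377.0, 158.9], 0.75)], 'cylinder': [([323.5, 151.6], 0.81)], 'slide_box': [([271.5, 264.4], 0.6)]}
side 20
side {'bail_mid': [([225.4, 163.3], 0.6)], 'serum_bottle': [([261.0, 159.7], 0.69)], 'cylinder': [([239.3, 178.5], 0.68)], 'slide_box': [([312.3, 223.9], 0.73)]}
```

View pics/h3.png

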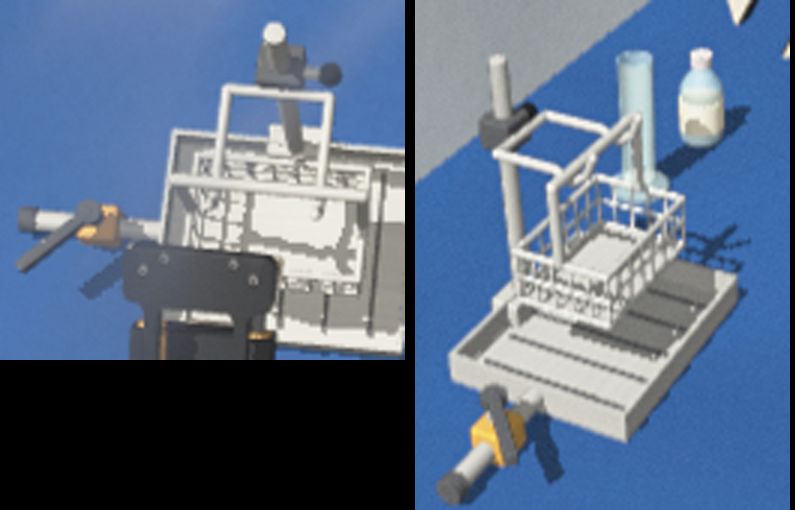

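The basket hangs by its bail across both prongs and looks level, and the lever is diagonal. I'll check that it is still and re-measure the lever before handing in.

```bash
H="python3 -m handwheel"; Z='x'
$H '[[0,0,0,0,0,0],[0,0,0,0,0,0],[0,0,0,0,0,0],[0,0,0,0,0,0],[0,0,0,0,0,0],[0,0,0,0,0,0],[0,0,0,0,0,0],[0,0,0,0,0,0]]' >/dev/null
$H '[[0,0,0,0,0,0],[0,0,0,0,0,0],[0,0,0,0,0,0],[0,0,0,0,0,0],[0,0,0,0,0,0],[0,0,0,0,0,0],[0,0,0,0,0,0],[0,0,0,0,0,0]]' >/dev/null
$H '[[0,0,0,0,0,0],[0,0,0,0,0,0],[0,0,0,0,0,0],[0,0,0,0,0,0],[0,0,0,0,0,0],[0,0,0,0,0,0],[0,0,0,0,0,0],[0,0,0,0,0,0]]' | head -1
python3 - <<'E'
from h import *
np.set_printoptions(precision=4,suppress=True)
F=[get_image("side")["image"][115:285,165:290].astype(int) for _ in range(5)]
print([np.abs(F[i]-F[0]).max() for i in range(1,5)])
T=get_image("top")
q=lambda x,y,z:onz(ray(T,(x/3+135,y/3+95)),z)
a,e=q(90,212,.066),q(20,268,.0645);d=e-a;p1,p2=q(30,219,.015),q(160,232,.015)
ang=lambda d:np.degrees(np.arctan2(d[1],-d[0]))
print("lever",ang(d),"pipe",ang(p1-p2))
l,r=q(168,182,.205),q(370,196,.205);print("bar",l,r,np.degrees(np.arctan2(*(l-r)[1::-1])))
E
```

```text
clock: 33.83
[np.int64(15), np.int64(13), np.int64(13), np.int64(14)]
lever 45.304714004431304 pipe 91.43637343204831
bar [0.6121 0.1432 0.205 ] [ 0.6129 -0.0036  0.205 ] 90.313185634742
```

```bash
python3 -c "
from cell import *
print(sign_off())"
```

```text
the job is handed in; nothing more can be done
None
```

The job is handed in: the drain cock reads about 44–45° from closed, and the basket hangs still by its bail on both prongs, level by eye. The bottle, cylinder and slide box were not touched, and the last reading before hand-in was about 34 s on the robot's clock.

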